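# Find the unlocked cover on the bench cable box and push it open

### The job

One of the four identical covers on the cable box is unlocked. Press the covers on their finger marks, without forcing them, to find the one that rocks, then push that cover open until it stands nearly upright, and take the hand away. Use only the fingertips or the outside of the fingers: do not pinch a cover, and leave the other things on the bench and box where they are.

Things in the scene. Friction and masses are not known exactly. Their poses are not given: they have to be found in the camera images.
- cable_box: Fixed, low, grey painted steel cable box standing on the bench, 160 mm (its x) by 560 mm (its y), 80 mm high. Origin at the centre of its underside, on the bench; x points away from the robot, y along the row of covers, z up. Turned up to 0.25 rad on the bench. Its flat top is level with the four shut covers.
- cover_a_mid (a point): Centre of the place of cover a, fixed to the box at its y = -195 mm, on its top plane (80 mm above the bench), box axes; does not move with the cover. Each cover: aluminium plate 90 mm (box x) by 84 mm (box y), 6 mm thick, with a flat round grey finger mark 22 mm across on the half nearer the robot, 31 mm from the centre.
- cover_b_mid (a point): Centre of the place of cover b, fixed to the box at its y = -85 mm, on its top plane (80 mm above the bench), box axes; does not move with the cover. Each cover pivots about its middle line, parallel to the box's y, 3 mm below the top plane.
- cover_c_mid (a point): Centre of the place of cover c, fixed to the box at its y = 85 mm, on its top plane (80 mm above the bench), box axes; does not move with the cover. Below each cover is a well 94 x 88 mm; under the unlocked cover it is empty to 55 mm below the top plane.
- cover_d_mid (a point): Centre of the place of cover d, fixed to the box at its y = 195 mm, on its top plane (80 mm above the bench), box axes; does not move with the cover. All four covers look alike and start shut; any of them may be the unlocked one.
- cover_a (a joint): Angle of cover a, rad: 0 shut; grows as its edge nearer the robot sinks into the box and the far edge rises; stops at 1.5 (nearly upright) and -0.09. If locked it gives 1 to 2 mm at the finger mark under 10 N and goes no further. If unlocked it turns under about 2 N at the finger mark: hinge friction only (0.06 N m), no spring, stays where it is left.
- cover_b (a joint): Angle of cover b, rad: 0 shut; grows as its edge nearer the robot sinks into the box and the far edge rises; stops at 1.5 (nearly upright) and -0.09. If locked it gives 1 to 2 mm at the finger mark under 10 N and goes no further. If unlocked it turns under about 2 N at the finger mark: hinge friction only (0.06 N m), no spring, stays where it is left.
- cover_c (a joint): Angle of cover c, rad: 0 shut; grows as its edge nearer the robot sinks into the box and the far edge rises; stops at 1.5 (nearly upright) and -0.09. If locked it gives 1 to 2 mm at the finger mark under 10 N and goes no further. If unlocked it turns under about 2 N at the finger mark: hinge friction only (0.06 N m), no spring, stays where it is left.
- cover_d (a joint): Angle of cover d, rad: 0 shut; grows as its edge nearer the robot sinks into the box and the far edge rises; stops at 1.5 (nearly upright) and -0.09. If locked it gives 1 to 2 mm at the finger mark under 10 N and goes no further. If unlocked it turns under about 2 N at the finger mark: hinge friction only (0.06 N m), no spring, stays where it is left.
- screw_jar: Small lidded glass jar, 32 mm across, 45 mm high, on the box top between covers b and c, on the far side. Loose bystander, to be left alone. Origin at the centre of its underside.
- multimeter: Black hand-held meter lying on its back behind the box, 150 x 85 x 36 mm. Loose bystander, to be left alone. Origin at the centre of its underside.
- mug: White mug, 80 mm across, 90 mm high, behind the box. Loose bystander, to be left alone. Origin at the centre of its underside.
- notebook: Blue notebook, 140 x 105 x 12 mm, lying behind the box. Loose bystander, to be left alone. Origin at the centre of its underside.
- screwdriver: Screwdriver, 160 mm long, green handle, lying on the bench in front of the box (robot's side). Loose bystander, to be left alone. Origin at its middle, at bench level.
- solder_reel: Steel-grey reel, 52 mm across, 36 mm high, on the box top between covers b and c, nearer the robot than the jar. Loose bystander, to be left alone. Origin at the centre of its underside.
- parts_tray: Low grey divided tray, 100 x 130 x 30 mm, beside the box's +y end. Loose bystander, to be left alone. Origin at the centre of its underside.

How it is judged (in metres and radians):
On the way, in this order (a step that is already met when the one before it is completed fails the run):
1. the unlocked cover has been pressed and has rocked (((value of joint cover_a above 0.2 rad and contact force between the fingers and cover_a above 0.3 N) or (value of joint cover_b above 0.2 rad and contact force between the fingers and cover_b above 0.3 N) or (value of joint cover_c above 0.2 rad and contact force between the fingers and cover_c above 0.3 N) or (value of joint cover_d above 0.2 rad and contact force between the fingers and cover_d above 0.3 N))), for 0.02 s.
2. the unlocked cover has been pushed open (value of joint any of cover_a, cover_b, cover_c, cover_d above 1.1 rad), for 0.1 s.
At the end, for the whole second after the job is handed in: The unlocked cover stands open at more than 1.1 rad (63 degrees) and at rest; the other three are shut (under 0.1 rad) (((value of joint cover_a above 1.1 rad and velocity of joint cover_a between -0.05 and 0.05 rad/s and value of joint each of cover_b, cover_c, cover_d below 0.1 rad) or (value of joint cover_b above 1.1 rad and velocity of joint cover_b between -0.05 and 0.05 rad/s and value of joint each of cover_a, cover_c, cover_d below 0.1 rad) or (value of joint cover_c above 1.1 rad and velocity of joint cover_c between -0.05 and 0.05 rad/s and value of joint each of cover_a, cover_b, cover_d below 0.1 rad) or (value of joint cover_d above 1.1 rad and velocity of joint cover_d between -0.05 and 0.05 rad/s and value of joint each of cover_a, cover_b, cover_c below 0.1 rad))); the robot touches nothing.
It fails at once if a cover is forced or pinched (fingers on a cover with more than 38 N) (contact force between the fingers and cover_a above 38 N or contact force between the fingers and cover_b above 38 N or contact force between the fingers and cover_c above 38 N or contact force between the fingers and cover_d above 38 N).
It fails at once if a bystander is lifted or moved by more than 25 mm (distance of any of screw_jar, multimeter, mug, notebook, screwdriver, solder_reel, parts_tray from where it was at the start of the episode above 0.025 m).
It also fails if it takes over 51 s, if anything falls off the work surface, if the arm or the gripper's body presses on something with over 40 N, if the wrist force passes 120 N, or if a joint passes its speed limit or range.

### The arm

A 6-joint arm with a two-finger parallel gripper is mounted at the origin on the work surface. World frame = base frame: x ahead of the robot, y to its left, z up, the work surface at z = 0. Lengths are in mm, angles in degrees, forces in N, time in s.
With the tool pointing down it reaches from about 350 to 850 mm from the base axis. Payload 8.1 kg.
Tool frame: the origin (TCP) lies at the centre of the arm's flange, where the gripper is bolted on; the fingertips stand 173 mm ahead of it and the grasp point (between the pads) lies 155 mm ahead of it; z points along the fingers, y is the line along which they close (so a half turn about z gives the same grasp; the last joint's range is limited). The gripper opens to 85 mm and grips with 20 to 120 N. Pads are 22 mm wide; open, the fingers measure 114 mm over their backs; the gripper's body (76 mm by 85 mm) begins 54 mm behind the grasp point. The pads swing forward as they close: fully open they stand 13 mm farther back than shut.
Start: joints at [65.122, 7.471, 85.268, -0, 87.261, -4.893], TCP at [205.042, 563.884, 404.692] pointing down, gripper open.
Joint ranges: [-169.43, 169.43], [-51.17, 129.36], [1.28, 143.12], [-76.62, 256.62], [0, 156.53], [-152.29, 152.29]. Speed limits (degrees/s): [136.94, 136.94, 159.86, 180, 180, 180].

### API

Orientations are given as [roll, pitch, yaw] about the fixed x, y, z axes, in that order (R = Rz(yaw) Ry(pitch) Rx(roll)).
In Python, from bench import * gives the robot as it stands.
- The arm moves only by the shell command python3 -m jog 'ROWS' [FORCE]. ROWS is text: rows parted by semicolons, each of 7 numbers parted by spaces: the shift along the tool's x, y, z scaled (see below), then the turn, a rotation vector about the tool's x, y, z scaled (see below), then the closure, from -1 (fully open) to 1 (shut). In form: tx ty tz wx wy wz hand; .... A call has 1 to 5 rows; each row shifts and turns the commanded pose from where the row before left it, along the tool's axes as they then stand; what a row does not reach is not made up. The controller multiplies each number of a shift by 0.1 m and each number of a turn by 60 degrees. A row lasts 1/8 s, in which the tool goes at most 62.5 mm and 10.7 degrees, less where a joint would pass 70% of its speed; a pose out of reach is approached as far as the arm can. A call with a number of a shift or a turn outside -1 to 1 is refused whole. A call with a gripper value outside its range is refused whole. The fingers move at their own pace and stop on an object; FORCE is the grip in N (left out, the last holds). Time passes only in rows, so rows that do not move let the fingers close. It gives the time, the measured TCP pose, the force, the opening and the grip force at its end, in the units of the state.
- sense(): the state, without advancing time (a new reading comes with each control period).
- snapshot(name): name is "side" or "top" or "wrist"; returns a dict with "img" (420x560x3 uint8, red, green, blue), "fx", "fy", "cx", "cy" (pixels), "extrinsics" (4x4, takes a point from camera to world coordinates). Camera axes: x right, y down, z forward; pixel columns grow to the right and rows downward; lengths in mm; the calibration is good to about 2 mm. A picture is of the moment at which its call begins. There is no depth.
- hand_in(): hands the job in; it is judged then, once.
The state is a dict: "time": time; "joint_pos": joint angles; "qd": joint speeds; "joint_efforts": joint torques, N m; "tool_pos": TCP position; "tcp_rot": TCP orientation; "ft_force": force on the tool from outside, world axes, zero at the start; "wrist_torque": the same for the moment, N m; "finger_gap": finger opening in mm; "grip_force": force on a finger pad.
Only numpy, scipy, OpenCV 4.12 (cv2) and the standard library are available. Lean on these libraries where they do the work, as an engineer would, in place of code of your own. Each camera call takes 0.05 s, during which the arm holds its last target. There are 200 camera calls.

## Working session

There is one attempt and no reset: what is moved stays moved. The work goes in short steps, Python scripts to look and compute and a shell command to move; the robot and the scene stay as the last step left them, time stands still between calls to the robot, and variables do not carry over. Pictures are saved under pics/ and viewed, at most 10 in all, crops included, and the job is handed in when it is done.

```bash
mkdir -p pics
python3 - <<'E'
from bench import *
import cv2
for n in ("top","side"):
    s=snapshot(n); cv2.imwrite(f"pics/{n}0.png",s["img"][:,:,::-1]); print(n,s["fx"],s["fy"],s["cx"],s["cy"],s["extrinsics"])
print(sense())
E
```

```text
top 526.3729452325837 526.3729452325837 295.02713087725544 213.29847208207846 [[-3.02705599e-03 -9.82936226e-01  1.83921755e-01  3.81427110e+02]
 [-9.99934600e-01  5.00367342e-03  1.02839049e-02  8.27579021e+01]
 [-1.10287071e-02 -1.83878597e-01 -9.82887089e-01  1.29882272e+03]
 [ 0.00000000e+00  0.00000000e+00  0.00000000e+00  1.00000000e+00]]
side 403.7164902488546 403.7164902488546 276.9537611311199 219.98000778320144 [[-9.43825968e-01 -2.13356056e-01  2.52332590e-01  4.29686197e+02]
 [-3.29862932e-01  6.53551925e-01 -6.81219735e-01  6.56658007e+02]
 [-1.95700941e-02 -7.26188044e-01 -6.87217532e-01  6.73655597e+02]
 [ 0.00000000e+00  0.00000000e+00  0.00000000e+00  1.00000000e+00]]
{'time': 0.1, 'joint_pos': array([ 6.51219864e+01,  7.51272997e+00,  8.53240522e+01, -3.79940511e-04,
        8.72612451e+01, -4.89318444e+00]), 'qd': array([ 0.08029871, -0.1537113 , -0.1050977 ,  0.02895772,  0.03360377,
        0.02803046]), 'joint_efforts': array([ 2.18371475e-03, -5.70949566e+01, -5.01943052e+01, -9.13474446e-05,
        8.09047488e-03,  5.77109381e-05]), 'tool_pos': array([204.95700053, 563.68855746, 403.7190528 ]), 'tcp_rot': array([-1.79902298e+02, -7.98347184e-03,  1.60015182e+02]), 'ft_force': array([ 0.6284918 , -0.21261904, -0.06760982]), 'wrist_torque': array([-0.02618584, -0.001386  , -0.04441526]), 'grip_force': 0.0, 'finger_gap': 85.43326610622033}
```

View pics/top0.png

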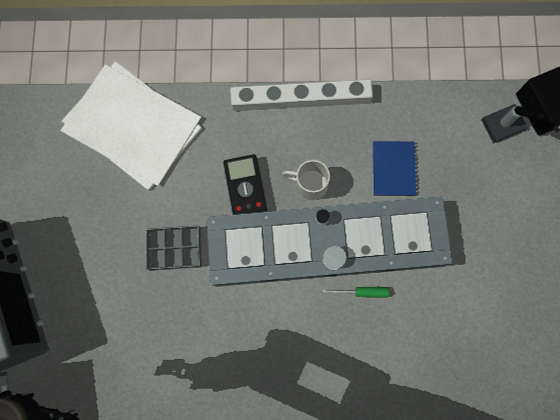

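The top view shows the box with four pale covers: d (245,247), c (292,243), b (365,237) and a (412,233). The finger marks are at d (246,261), c (293,257), b (366,251) and a (413,246). The reel is at (334,257) and the jar at (323,215), both between b and c.

```bash
cat > h.py <<'E'
import numpy as np
from scipy.spatial.transform import Rotation as Ro
from bench import *
T=np.array([[-3.02705599e-03,-9.82936226e-01,1.83921755e-01,3.81427110e+02],[-9.99934600e-01,5.00367342e-03,1.02839049e-02,8.27579021e+01],[-1.10287071e-02,-1.83878597e-01,-9.82887089e-01,1.29882272e+03]])
def pix(u,v,z):
    d=T[:,:3]@np.array([(u-295.027)/526.373,(v-213.298)/526.373,1]);p=T[:,3];return p+d*(z-p[2])/d[2]
def go(target,yaw):
    s=sense();R=Ro.from_euler('xyz',s['tcp_rot'],degrees=True)
    Rt=Ro.from_euler('xyz',[180,0,yaw],degrees=True)
    print('t',s['time'],'pos',s['tool_pos'].round(1),s['tcp_rot'].round(1),'F',s['ft_force'].round(1))
    print('shift units',(R.inv().apply(np.array(target)-s['tool_pos'])/100).round(3),'turn units',(np.degrees((R.inv()*Rt).as_rotvec())/60).round(3))
E
python3 - <<'E'
from h import *
C={'d':(245,247),'c':(292,243),'b':(365,237),'a':(412,233)};M={'d':(246,261),'c':(293,257),'b':(366,251),'a':(413,246)}
Y={'a':-195,'b':-85,'c':85,'d':195}
P=[];Q=[]
for k in Y:
    for D,x in((C,0),(M,-31)):
        p=pix(*D[k],80);P.append([x,Y[k]]);Q.append(p[:2]);print(k,p.round(1))
P=np.array(P,float);Q=np.array(Q);pc,qc=P.mean(0),Q.mean(0)
H=(P-pc).T@(Q-qc);a=np.arctan2(H[0,1]-H[1,0],H[0,0]+H[1,1])
R=np.array([[np.cos(a),-np.sin(a)],[np.sin(a),np.cos(a)]]);t=qc-R@pc
print('yaw',np.degrees(a),'origin',t,'res',(P@R.T+t-Q).round(1).tolist())
for k in Y: print(k,'mark',(R@[-31,Y[k]]+t).round(1))
go(list(R@[-31,195]+t)+[330],180+np.degrees(a))
E
```

```text
a [ 561.3 -177.3   80. ]
a [ 530.8 -178.3   80. ]
b [552.4 -67.6  80. ]
b [519.6 -69.   80. ]
c [539.1 102.8  80. ]
c [506.4 100.5  80. ]
d [530.2 212.3  80. ]
d [497.5 209.5  80. ]
yaw 4.67897456340542 origin [545.12273187  17.89101196] res [[-0.3, 0.9], [-0.7, -0.7], [-0.4, 0.7], [1.5, -0.4], [-0.9, -0.2], [0.9, -0.4], [-1.0, -0.1], [0.8, 0.2]]
a mark [ 530.1 -179. ]
b mark [521.2 -69.4]
c mark [507.3 100.1]
d mark [498.3 209.7]
t 0.1 pos [205.  563.7 403.7] [-179.9   -0.   160. ] F [ 0.6 -0.2 -0.1]
shift units [-3.967 -2.323  0.741] turn units [-0.002 -0.    -0.411]
```

```bash
python3 -m jog '-0.4 -0.23 0.05 0 0 0 1; -0.4 -0.23 0.05 0 0 0 1; -0.4 -0.23 0.05 0 0 0 1; -0.4 -0.23 0.05 0 0 0 1; -0.4 -0.23 0.05 0 0 0 1' 30
python3 -m jog '-0.4 -0.23 0.05 0 0 0 1; -0.4 -0.23 0.05 0 0 0 1; -0.4 -0.23 0.05 0 0 0 1; -0.4 -0.23 0.05 0 0 0 1; -0.36 -0.23 0.05 0 0 0 1'
python3 -m jog '0 0 0 0 0 -0.14 1; 0 0 0 0 0 -0.14 1; 0 0 0 0 0 -0.13 1; 0 0 0 0 0 0 1; 0 0 0 0 0 0 1'
python3 - <<'E'
from h import *
import cv2
go([498.3,209.7,275],184.7)
s=snapshot("wrist");cv2.imwrite("pics/w1.png",s["img"][:,:,::-1])
E
```

```text
time: 0.72
tool_pos: [354.3, 386.1, 379.1]
tcp_rot: [-180.0, -0.0, 160.0]
ft_force: [1.0, 0.0, 0.2]
finger_gap: -0.3
grip_force: 0.0
time: 1.35
tool_pos: [499.3, 211.0, 354.2]
tcp_rot: [-180.0, -0.0, 160.0]
ft_force: [-0.6, 0.3, -0.1]
finger_gap: -0.2
grip_force: 0.0
time: 1.98
tool_pos: [498.5, 212.4, 354.5]
tcp_rot: [-180.0, -0.0, -175.6]
ft_force: [1.9, -1.0, -0.5]
finger_gap: 0.1
grip_force: 0.0
t 1.975 pos [498.5 212.4 354.5] [-180.    -0.  -175.6] F [ 1.9 -1.  -0.5]
shift units [ 0.004 -0.027  0.795] turn units [-0.    -0.    -0.004]
```

View pics/w1.png

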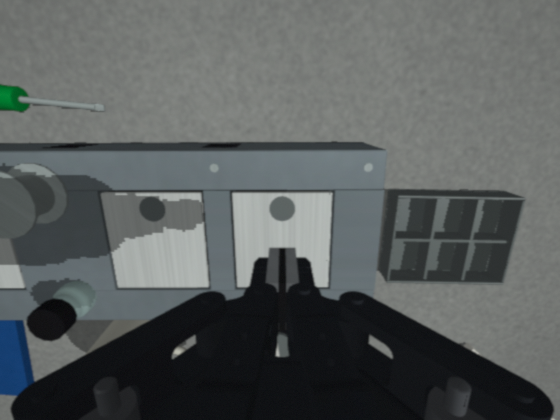

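The wrist view shows the tool square with the box and the shut fingers in line with d's mark at (282,208). I'll go down onto d.

```bash
python3 -m jog '0 -0.03 0.4 0 0 0 1; 0 0 0.4 0 0 0 1; 0 0 0.14 0 0 0 1; 0 0 0 0 0 0 1'
python3 -m jog '0 0 0.03 0 0 0 1; 0 0 0.02 0 0 0 1; 0 0 0.01 0 0 0 1; 0 0 0 0 0 0 1'
```

```text
time: 2.52
tool_pos: [498.5, 209.3, 260.1]
tcp_rot: [-180.0, -0.1, -175.4]
ft_force: [-0.2, 0.5, 1.4]
finger_gap: -0.1
grip_force: 0.0
time: 3.02
tool_pos: [498.9, 209.4, 255.0]
tcp_rot: [180.0, 0.0, -175.4]
ft_force: [0.0, -0.1, -0.4]
finger_gap: -0.0
grip_force: 0.0
```

```bash
python3 -m jog '0 0 0.02 0 0 0 1; 0 0 0.01 0 0 0 1; 0 0 0 0 0 0 1'
python3 -m jog '0 0 0.02 0 0 0 1; 0 0 0 0 0 0 1'
```

```text
time: 3.4
tool_pos: [499.0, 209.5, 252.6]
tcp_rot: [180.0, 0.0, -175.4]
ft_force: [-3.4, -1.5, 7.6]
finger_gap: 0.1
grip_force: 4.0
time: 3.65
tool_pos: [499.1, 209.5, 251.9]
tcp_rot: [180.0, 0.0, -175.4]
ft_force: [-10.2, -2.4, 17.9]
finger_gap: 0.2
grip_force: 9.8
```

d resists 18 N within about 1 mm, so it is locked. Next is c, 110 mm along tool -y.

```bash
python3 -m jog '0 0 -0.25 0 0 0 1; 0 -0.4 0 0 0 0 1; 0 -0.4 0 0 0 0 1; 0 -0.3 0 0 0 0 1; 0 0 0 0 0 0 1'
python3 -m jog '0 0 0.15 0 0 0 1; 0 0 0.06 0 0 0 1;0 0 0.02 0 0 0 1;0 0 0.015 0 0 0 1; 0 0 0 0 0 0 1'
python3 -c "
from h import *
go([507.3,100.1,253],184.7)"
```

```text
time: 4.28
tool_pos: [507.8, 98.1, 274.7]
tcp_rot: [-180.0, -0.0, -175.5]
ft_force: [0.9, 0.5, -0.4]
finger_gap: -0.2
grip_force: 0.0
time: 4.9
tool_pos: [507.1, 100.6, 251.5]
tcp_rot: [-180.0, -0.1, -175.3]
ft_force: [-14.0, -2.9, 23.4]
finger_gap: 0.2
grip_force: 12.2
t 4.9 pos [507.1 100.6 251.5] [-1.800e+02 -1.000e-01 -1.753e+02] F [-14.   -2.9  23.4]
shift units [-0.001 -0.006 -0.015] turn units [-0.    -0.002  0.   ]
```

c is locked too. Lift above the reel and go to b.

```bash
python3 -m jog '0 0 -0.45 0 0 0 1; 0 0 -0.35 0 0 0 1; 0 0 0 0 0 0 1; 0 -0.4 0 0 0 0 1; 0 -0.4 0 0 0 0 1'
python3 -m jog '0 -0.5 0 0 0 0 1; 0 -0.4 0 0 0 0 1; 0 0 0.4 0 0 0 1; 0 0 0.2 0 0 0 1; 0 0 0 0 0 0 1'
python3 -c "
from h import *
go([521.2,-69.4,253],184.7)"
```

```text
time: 5.52
tool_pos: [513.7, 20.3, 328.5]
tcp_rot: [180.0, -0.1, -175.2]
ft_force: [-0.6, -0.5, 0.4]
finger_gap: 0.0
grip_force: 0.0
time: 6.15
tool_pos: [519.9, -68.9, 266.6]
tcp_rot: [179.9, -0.4, -175.4]
ft_force: [-0.2, 0.7, 0.2]
finger_gap: 0.1
grip_force: 0.0
t 6.15 pos [519.9 -68.9 266.6] [ 179.9   -0.4 -175.4] F [-0.2  0.7  0.2]
shift units [-0.013 -0.006  0.136] turn units [ 0.002 -0.006 -0.001]
```

```bash
python3 -m jog '0 0 0.1 0 0 0 1; 0 0 0.03 0 0 0 1; 0 0 0.02 0 0 0 1; 0 0 0 0 0 0 1'
```

```text
time: 6.65
tool_pos: [521.5, -69.7, 255.5]
tcp_rot: [-180.0, 0.0, -175.4]
ft_force: [0.1, 0.1, 0.5]
finger_gap: -0.2
grip_force: 0.0
```

```bash
python3 -m jog '0 0 0.02 0 0 0 1; 0 0 0.01 0 0 0 1; 0 0 0.01 0 0 0 1; 0 0 0 0 0 0 1'
```

```text
time: 7.15
tool_pos: [521.5, -69.8, 251.4]
tcp_rot: [-180.0, 0.0, -175.4]
ft_force: [-0.1, -0.2, 1.8]
finger_gap: 0.1
grip_force: 1.1
```

b gives way under about 2 N, so it is the unlocked one. Press deeper.

```bash
python3 -m jog '0 0 0.04 0 0 0 1; 0 0 0.05 0 0 0 1; 0 0 0.05 0 0 0 1; 0 0 0.05 0 0 0 1; 0 0 0 0 0 0 1'
python3 -c "
from h import *
go([521.2,-69.4,226],184.7)"
```

```text
time: 7.78
tool_pos: [520.7, -69.6, 230.9]
tcp_rot: [180.0, -0.1, -175.4]
ft_force: [-0.2, 0.0, -0.5]
finger_gap: 0.1
grip_force: 0.0
t 7.775 pos [520.7 -69.6 230.9] [ 1.800e+02 -1.000e-01 -1.754e+02] F [-0.2  0.  -0.5]
shift units [-0.005  0.001  0.049] turn units [ 0.001 -0.002 -0.001]
```

```bash
python3 -m jog '0 0 0.04 0 0 0 1; -0.04 0 0 0 0 0 1; -0.03 0 0 0 0 0 1; 0 0 0 0 0 0 1'
python3 -m jog '-0.02 0 0 0 0 0 1; -0.02 0 0 0 0 0 1; 0 0 0 0 0 0 1'
python3 -c "
from h import *
import cv2
s=snapshot('side');cv2.imwrite('pics/s1.png',cv2.resize(s['img'][:,:,::-1],None,fx=1.4,fy=1.4))"
```

```text
time: 8.28
tool_pos: [528.3, -69.0, 227.8]
tcp_rot: [180.0, -0.1, -175.4]
ft_force: [-3.7, -0.3, 0.0]
finger_gap: -0.1
grip_force: 1.3
time: 8.65
tool_pos: [532.4, -68.8, 228.1]
tcp_rot: [180.0, 0.0, -175.4]
ft_force: [-4.3, -0.2, -1.6]
finger_gap: 0.1
grip_force: 1.6
```

View pics/s1.png

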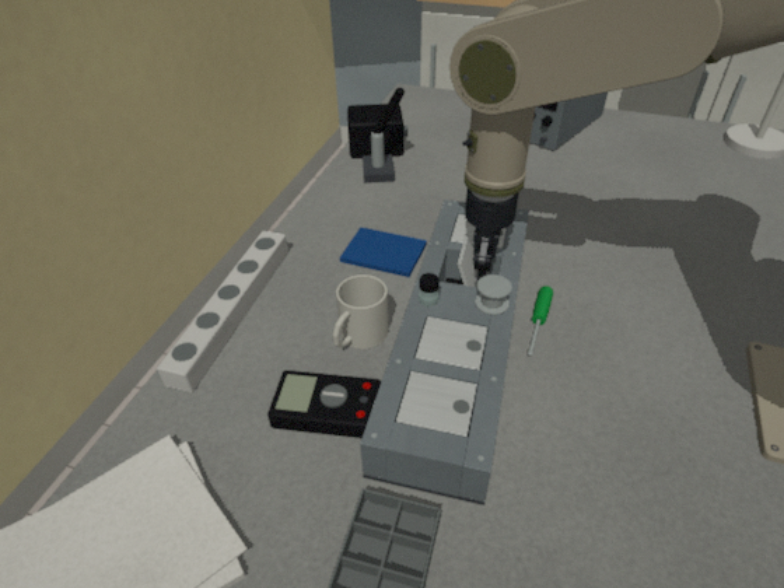

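The side view shows cover b standing steeply at (467,265), ahead of the fingers, and everything else in place. Push 2 mm more, then back off and lift.

```bash
python3 -m jog '-0.02 0 0 0 0 0 1; 0 0 0 0 0 0 1'
python3 -m jog '0.04 0 0 0 0 0 1; 0.06 0 0 0 0 0 1; 0.02 0 0 0 0 0 1; 0 0 0 0 0 0 1'
python3 -m jog '0 0 -0.3 0 0 0 1; 0 0 -0.4 0 0 0 1; 0 0 -0.5 0 0 0 1; 0.5 0 -0.3 0 0 0 1; 0.5 0 0 0 0 0 1'
python3 -m jog '0.4 0 0 0 0 0 1; 0 0 0 0 0 0 1; 0 0 0 0 0 0 1'
python3 -c "
from h import *
import cv2
o=[]
for n in('side','top'):
    s=snapshot(n)['img'][:,:,::-1]
    o.append(cv2.resize(s[130:330,230:430] if n=='side' else s[180:320,200:470],(400,400) if n=='side' else (400,207)))
cv2.imwrite('pics/e.png',cv2.vconcat(o[:1]+[cv2.resize(o[1],(400,200))]))"
```

```text
time: 8.95
tool_pos: [534.4, -68.6, 228.2]
tcp_rot: [-180.0, 0.0, -175.4]
ft_force: [-4.8, -0.4, -2.3]
finger_gap: 0.3
grip_force: 1.6
time: 9.45
tool_pos: [522.3, -69.7, 228.5]
tcp_rot: [-180.0, 0.0, -175.4]
ft_force: [0.1, -1.2, -0.1]
finger_gap: 0.1
grip_force: 0.0
time: 10.07
tool_pos: [422.7, -77.9, 381.6]
tcp_rot: [-179.9, 0.3, -175.4]
ft_force: [-0.5, -0.4, -0.1]
finger_gap: -0.0
grip_force: 0.0
time: 10.45
tool_pos: [383.2, -81.0, 378.7]
tcp_rot: [-180.0, 0.1, -175.4]
ft_force: [-0.4, 0.2, -0.1]
finger_gap: -0.5
grip_force: 0.0
```

View pics/e.png

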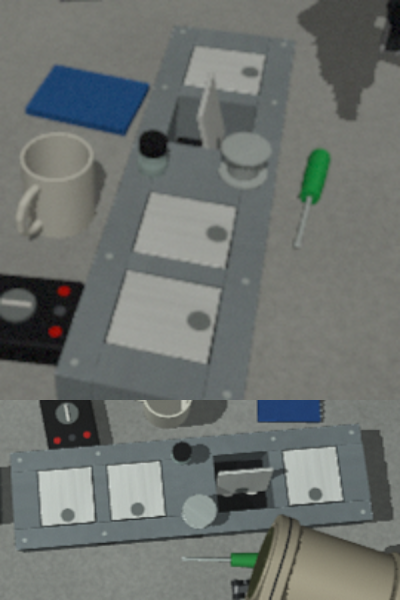

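Cover b stands nearly upright, at (208,115) in the side crop and (245,480) in the top crop. The other covers are shut, nothing has been displaced, and the hand is clear.

```bash
python3 -c "
from bench import *
print(hand_in())"
```

```text
the job is handed in; nothing more can be done
None
```

Cover b was the unlocked one: it gave way under about 2 N and now stands nearly upright. In the last pictures the other covers were shut, the bystanders in place and the hand clear; I handed the job in without seeing the judge's result.

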